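# Fit a keyed hub on a sprung spindle

## Robot

A 7-joint arm with a two-finger parallel gripper is mounted at the origin on the work surface; the furniture and walls round the work are solid. World frame = base frame: x ahead of the robot, y to its left, z up, the work surface at z = 0. Lengths are in m, angles in rad, forces in N, time in s.
With the tool pointing down it reaches from about 0.425 to 0.925 m from the base axis. Payload 6.8 kg.
Tool frame: the origin (TCP) lies midway between the tips of the shut fingers; the grasp point (between the pads) lies 19 mm behind it; z points along the fingers, y is the direction in which the jaws open and shut (so a half turn about z gives the same grasp; the last joint's range is limited). The gripper opens to 85 mm and grips with 20 to 120 N. Pads are 22 mm wide; open, the fingers measure 114 mm over their backs; the gripper's body (76 mm by 85 mm) begins 54 mm behind the grasp point. The pads swing forward as they close: fully open they stand 13 mm farther back than shut.
Start: joints at [-1.215, 0.477, 0.022, 1.555, -0.011, 1.109, -0.083], TCP at [0.302, 0.604, 0.231] pointing down, gripper open.
Joint ranges: [-2.96, 2.96], [-0.34, 2.1], [-1.41, 1.46], [0.24, 2.44], [-1.37, 4.51], [0.17, 1.92], [-2.96, 2.96]. Speed limits (rad/s): [2.39, 2.39, 3.14, 3.14, 3.14, 3.14, 3.14].

## Interface

Orientations are given as a unit quaternion [w, x, y, z].
In Python, from station import bot gives the robot as it stands. The module is installed in compiled form; this text tells all that it offers.
- The arm moves only by the tool play_rows, never from a script. Its argument "motion" is a list of rows, each a list of 2 entries, a list of its own where there are three numbers: the shift along the tool's x, y, z as a fraction of full scale, then the turn, a rotation vector about the tool's x, y, z as a fraction of full scale. In form: [[[tx, ty, tz], [rx, ry, rz]], ...]. A call has 1 to 8 rows; each row is the pose to reach, as a shift and turn from the pose measured when the call began, along the tool's axes at that moment, turning the shorter way round; what a row does not reach only later rows make up. Full scale, the value 1, is 400 mm for a shift and 360 degrees for a turn. A row lasts 1/10 s, in which the tool goes at most 50 mm and 8.59 degrees, less where a joint would pass 70% of its speed; a pose out of reach is approached as far as the arm can. A call with a number of a shift or a turn outside -1 to 1 is refused whole. A call with a gripper value outside its range is refused whole. "fingers" is the finger opening in mm, from 0 to 85.4, set as the call begins (left out, the last holds). The fingers move at their own pace and stop on an object; "grip_force" is the grip in N (left out, the last holds). Time passes only in rows, so rows that repeat a pose let the fingers close. It gives the time, the measured TCP pose, the force and the opening at its end, in the units of the state.
- bot.get_obs(): the state, without advancing time (a new reading comes with each control period).
- bot.read_camera(name): name is "scene" or "top" or "wrist"; returns a dict with "pixels" (420x560x3 uint8, red, green, blue), "range_z" (420x560 float32, m along the optical axis (not along the pixel's ray), 0 where there is no reading), "fovy" (degrees; the focal length in pixels is half the picture's height over the tangent of half this angle, whatever the lens; pixels are square), "cx", "cy" (the principal point, pixels), "pose" (4x4, takes a point from camera to world coordinates). Camera axes: x right, y down, z forward; pixel columns grow to the right and rows downward; lengths in m; the calibration is good to about 2 mm. A picture is of the moment at which its call begins.
- bot.hand_in(): hands the job in, once; it reports no verdict.
The state is a dict: "t": time; "q": joint angles; "joint_vel": joint speeds; "joint_torque": joint torques, N m; "eef_pos": TCP position; "tool_rot": TCP orientation; "contact_force": force on the tool from outside, world axes, zero at the start; "torque": the same for the moment, N m; "gripper_width": opening from 0.0 (shut) to 1.0 (fully open).
Only numpy, scipy, OpenCV 4.12 (cv2) and the standard library are available. Lean on these libraries where they do the work, as an engineer would, in place of code of your own. Each camera call takes 0.05 s, during which the arm holds its last target.

## Task

Fit the steel hub that has a tab in its bore onto the upright spindle of the grey housing, boss side up: slip it over the nose, then press lightly and turn it by feel until its tab drops into the keyway, and leave it fully home, flat on the spindle's flange. Press gently, so that the sprung spindle never goes down onto its stop, and leave the plain spacer and everything else on the bench where they are.

Things in the scene. Friction and masses are not known exactly. Their poses are not given: they have to be found in the camera images.
- keyed_hub: Loose steel hub, 0.3 kg: a disc 70 mm across and 10 mm thick, with a boss on it 62 mm across, up to 32 mm above the underside. Bore 36.5 mm across, right through, with one tab on its wall at the hub's -x side; a dark line on the boss top marks that side. Origin: centre of the underside; z: the bore's axis, up. It starts on the bench, boss up, at the left or at the right.
- hub_flats (a point): Where to grip the hub: on its axis, 21 mm above its underside, midway between the boss's two parallel flats, 46 mm apart, which face the hub's +y and -y and run from 10 to 32 mm height. Axes as the hub's. Grip across y from above.
- hub_tab (a point): Inner edge of the hub's tab at its foot, level with the underside, 12.5 mm from the axis on the hub's -x side. The tab is 6 mm wide and as high as the hub (32 mm). Axes as the hub's.
- plain_spacer: Loose plain steel ring 70 mm across, 20 mm high, 46 mm bore, without tab or boss. It does not belong on the spindle. Origin: centre of its underside. It lies on the other side of the bench than the keyed hub.
- housing: Fixed grey cast housing that carries the upright spindle; foot 130 x 130 mm, deck at 44 mm, dark bearing cover 80 mm across up to 52 mm. Origin: centre of its underside; the front, with a round dark plug, is its -x side. The hub goes onto the spindle at any angle but sinks to the flange only with its tab in the keyway (to about 0.05 rad).
- seat (a point): Centre of the flange's top face (56 mm across) with the spindle up at rest; axes as the housing's. The whole spindle, flange too, is sprung: pressed down it yields from 5.5 N on, 0.7 N more per mm, to a hard stop after 10 mm (12.5 N). 3 to 6 mm of give is right for turning. It pops up again when the tab finds the keyway.
- shoulder (a point): On the spindle's axis, 16 mm above the seat: the shoulder on top of the keyed part (33 mm across, edge chamfered 1.5 mm), spindle at rest. The tab stands here until it meets the keyway: 7.5 mm wide, cut in to the nose's radius, running down to the flange. The keyway's heading is NOT measured: anywhere within 0.7 rad either side of the housing's front. Axes as the housing's.
- nose (a point): Top of the spindle's plain nose (21.5 mm across), 36 mm above the seat, spindle at rest; axes as the housing's. The spindle is lightly greased (friction about 0.3). It is braked and does not turn with a light touch; it slips round at 0.15 N m, when the tab bears on the keyway's side.
- spindle (a joint): How far the sprung spindle is pressed down, in m: 0 at rest, 0.010 at its stop. Over 0.009, or over 30 N between hub and spindle, counts as forcing it.
- nut: Loose steel nut, 24 x 27 x 13 mm, bystander; origin at the centre of its underside.
- tape_roll: Roll of black tape, 62 mm across, 19 mm high, bystander; origin at the centre of its underside.
- offcut: Offcut of square steel bar, 20 x 85 x 12 mm, bystander; origin at the centre of the underside.
Not all that is in view belongs to the job. Leave any blue look-alike of the keyed_hub alone.

How it is judged:
On the way, in this order (a step that is already met when the one before it is completed fails the run):
1. the hub is slipped over the spindle's nose, upright (horizontal distance between keyed_hub and seat below 0.005 m and z of keyed_hub in the frame of seat below 0.03 m and angle between keyed_hub's own z axis and vertical below 0.2 rad), for 0.1 s.
2. the tab is in the keyway and the hub is down on the flange (horizontal distance between keyed_hub and seat below 0.0035 m and z of keyed_hub in the frame of seat below 0.003 m), for 0.1 s.
At the end, for the whole second after the job is handed in: The keyed hub lies at rest, released, boss up and level (within 0.06 rad), centred on the spindle within 3 mm, with its underside within 2 mm of the resting flange face (only possible with the tab in the keyway and the spindle sprung back up) (horizontal distance between keyed_hub and seat below 0.003 m and z of keyed_hub in the frame of seat between -0.002 and 0.002 m and angle between keyed_hub's own z axis and vertical below 0.06 rad and linear speed of keyed_hub below 0.02 m/s); the robot touches nothing.
It fails at once if the spindle is pressed down onto its stop (over 9 of its 10 mm) (value of joint spindle above 0.009 m).
It fails at once if the hub is forced onto the spindle (over 30 N between them) (contact force between keyed_hub and housing above 30 N).
It fails at once if the plain spacer or another thing on the bench is moved by more than 20 mm (distance of any of plain_spacer, nut, tape_roll, offcut from where it was at the start of the episode above 0.02 m).
It also fails if it takes over 58 s, if anything falls off the work surface, if the arm or the gripper's body presses on something with over 40 N, if the wrist force passes 120 N, or if a joint passes its speed limit or range.

## Working session

There is one attempt and no reset: what is moved stays moved. The work goes in short steps, Python scripts to look and compute and a tool call to move; the robot and the scene stay as the last step left them, time stands still between calls to the robot, and variables do not carry over. Pictures are saved under pics/ and viewed, and the job is handed in when it is done.

Besides the shell and the picture viewer there is one more tool, called after "Request:" by a JSON object that holds its "name" and its "arguments", one argument or row to a line. play_rows: Moves the arm, as the interface text tells. Shift numbers are shares of 400 mm and turn numbers shares of 360 degrees, none past 1 either way. Its arguments: {"type":"object","properties":{"motion":{"type":"array"},"fingers":{"type":"number"},"grip_force":{"type":"number"}},"required":["motion"]}

```bash
mkdir -p pics; cat > h.py <<'E'
import numpy as np,cv2
from station import bot
def cam(n,save=None):
    c=bot.read_camera(n); c['f']=210/np.tan(np.radians(c['fovy'])/2)
    if save: cv2.imwrite('pics/'+save,c['pixels'][:,:,::-1])
    return c
def cloud(c):
    z=c['range_z'];v,u=np.mgrid[:z.shape[0],:z.shape[1]]
    P=np.stack([(u-c['cx'])/c['f']*z,(v-c['cy'])/c['f']*z,z,np.ones_like(z)],-1)
    W=(P@np.array(c['pose']).T)[...,:3]; W[z==0]=np.nan
    return W
def ray(c,u,v,h):
    T=np.array(c['pose']);d=T[:3,:3]@np.array([(u-c['cx'])/c['f'],(v-c['cy'])/c['f'],1]);o=T[:3,3]
    return o+d*(h-o[2])/d[2]
E
python3 - <<'E'
from h import *
for n in ['scene','top']:
    c=cam(n,n+'1.png');print(n,c['f'],c['cx'],c['cy'],np.round(c['pose'],3).tolist())
print(bot.get_obs())
E
```

```text
scene 467.37981957253027 287.8358136299646 213.36376629101164 [[0.801, -0.268, 0.535, -0.04], [-0.598, -0.34, 0.726, -0.707], [-0.012, -0.901, -0.433, 0.509], [0.0, 0.0, 0.0, 1.0]]
top 513.4779935801745 281.35898883633155 205.85644811578572 [[-0.005, -0.998, 0.064, 0.404], [-1.0, 0.005, -0.005, -0.008], [0.005, -0.064, -0.998, 1.319], [0.0, 0.0, 0.0, 1.0]]
{'t': 0.1, 'q': array([-1.21510384,  0.47769245,  0.02235816,  1.556313  , -0.01148114,
        1.10929938, -0.08309961]), 'joint_vel': array([ 8.05427665e-05, -1.29437407e-03, -1.27646083e-03, -2.37780964e-03,
       -1.79732112e-04, -1.43315436e-03,  7.23821123e-04]), 'joint_torque': array([ 5.17647219e-03, -5.97760391e+01,  1.61399178e+00, -2.81958371e+01,
        1.28871875e-02,  5.02173658e-03, -5.79209683e-06]), 'eef_pos': array([0.30174941, 0.60322635, 0.23045671]), 'tool_rot': array([-1.14343402e-04,  2.29815822e-01,  9.73233816e-01, -7.83585208e-04]), 'contact_force': array([ 0.01845753, -0.72518268,  1.16999615]), 'torque': array([ 0.0004185 , -0.01467913,  0.00612384]), 'gripper_width': 0.9972899764266097}
```

View pics/scene1.png

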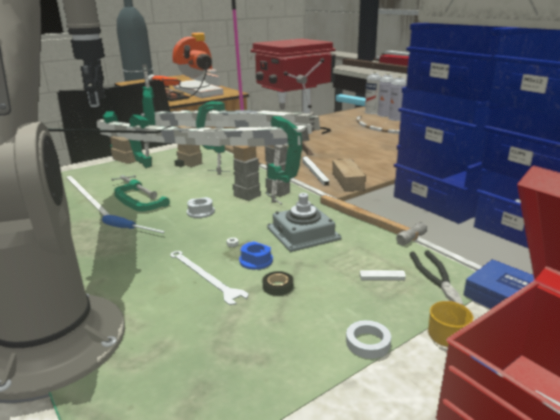

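View pics/top1.png

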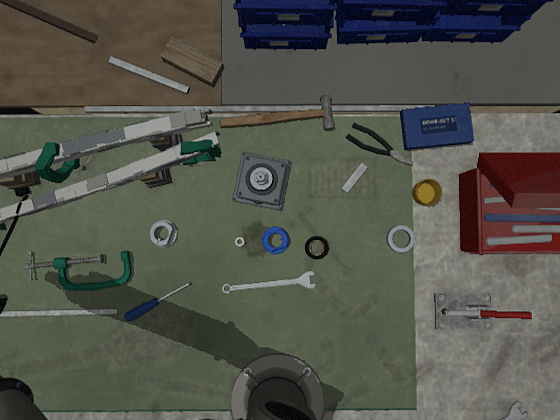

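The top view shows the keyed hub near (163,233), the spacer at (401,239), the housing at (262,180), and a blue look-alike at (276,240). Clamped beams stand to the upper left of the hub. Next I zoom in and measure.

```bash
python3 - <<'E'
from h import *
c=cam('top');W=cloud(c);im=c['pixels'][:,:,::-1]
a=cv2.resize(im[205:262,130:200],None,fx=5.5,fy=5.5,interpolation=cv2.INTER_CUBIC)
b=cv2.resize(im[145:215,225:300],None,fx=5,fy=5,interpolation=cv2.INTER_CUBIC)
H=max(a.shape[0],b.shape[0]);p=lambda x:cv2.copyMakeBorder(x,0,H-x.shape[0],0,0,cv2.BORDER_CONSTANT)
cv2.imwrite('pics/zoom.png',np.hstack([p(a),p(b)]))
for n,(u0,u1,v0,v1,zl,zh) in dict(hub=(140,190,210,255,.02,.045),hous=(225,300,145,215,.035,.048),cover=(225,300,145,215,.049,.054),nose=(240,290,160,205,.08,.2)).items():
    S=W[v0:v1,u0:u1].reshape(-1,3);m=(S[:,2]>zl)&(S[:,2]<zh);S=S[m]
    print(n,len(S))
    if len(S)>3:print(S.mean(0).round(4),S.min(0).round(4),S.max(0).round(4),cv2.minAreaRect((S[:,:2]*1000).astype(np.float32)))
print(np.sort(W[160:205,240:290,2].ravel())[::-40].round(4))
# heights in region of beams
print('beam max', np.nanmax(W[100:225,0:225,2]))
S=W[100:225,0:230].reshape(-1,3);S=S[(S[:,2]>.04)&(S[:,0]<.75)];print('beams',S.min(0),S.max(0))
for x0 in np.arange(.4,.75,.05):
    s=S[(S[:,0]>=x0)&(S[:,0]<x0+.05)]
    if len(s):print(round(x0,2),len(s),s[:,1].min().round(3),s[:,2].max().round(3))
E
```

```text
hub 283
[0.4211 0.2856 0.0313] [0.3926 0.2578 0.0204] [0.4504 0.3137 0.0399] ((421.5648498535156, 285.8843994140625), (46.824134826660156, 61.26677322387695), 69.70108032226562)
hous 1055
[0.5513 0.0349 0.0436] [ 0.4905 -0.0271  0.0351] [0.6173 0.0984 0.048 ] ((551.8098754882812, 35.828712463378906), (110.27945709228516, 114.40377807617188), 78.41732788085938)
cover 288
[0.5552 0.0338 0.0515] [ 0.4977 -0.0219  0.049 ] [0.6104 0.0951 0.054 ] ((553.1670532226562, 36.3989372253418), (98.74877166748047, 101.22266387939453), 76.37508392333984)
nose 102
[0.5531 0.034  0.0928] [0.539  0.0198 0.08  ] [0.5685 0.0489 0.1043] ((553.7703247070312, 34.362464904785156), (29.502153396606445, 29.168245315551758), 0.16004927456378937)
[    nan  0.0999  0.0826  0.0793  0.0689  0.0669  0.0656  0.0645  0.0636
  0.0622  0.0602  0.0559  0.0546  0.0536  0.053   0.0524  0.0516  0.0509
  0.0501  0.0495  0.0486  0.0481  0.0476  0.0472  0.0468  0.0464  0.0462
  0.0458  0.0455  0.0452  0.0448  0.0446  0.0443  0.044   0.0436  0.0433
  0.0429  0.0426  0.0423  0.0419  0.0414  0.0409  0.0402  0.0391  0.0373
  0.0284  0.0158  0.0144  0.0132  0.0124  0.0115  0.0102  0.0085  0.0062
  0.004   0.0016 -0.0013]
beam max 0.24169536145695125
beams [0.44100901 0.12064178 0.04008714] [0.68614145 0.66515159 0.24169536]
0.4 29 0.595 0.147
0.45 920 0.455 0.166
0.5 1735 0.266 0.195
0.55 3516 0.126 0.241
0.6 2962 0.121 0.242
0.65 952 0.137 0.241
```

View pics/zoom.png

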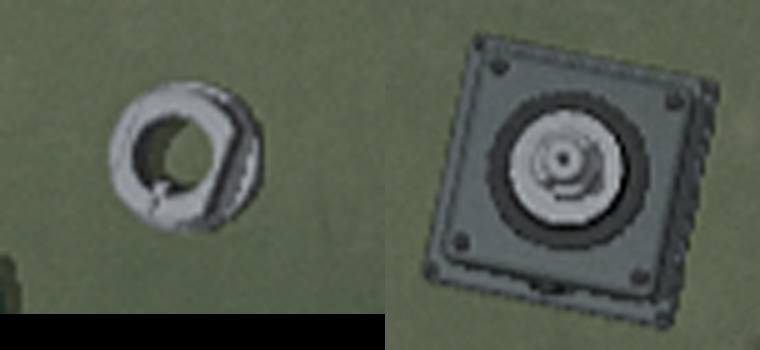

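```bash
cat >> h.py <<'E'
from scipy.spatial.transform import Rotation as Rn
def Rq(q): return Rn.from_quat([q[1],q[2],q[3],q[0]])
def down(h): # tool pointing down, tool y heading h rad
    y=np.array([np.cos(h),np.sin(h),0]);z=np.array([0,0,-1.]);x=np.cross(y,z)
    return Rn.from_matrix(np.stack([x,y,z],1))
def row(p,R,o=None):
    o=o or bot.get_obs();R0=Rq(o['tool_rot'])
    return (R0.inv().apply(np.array(p)-o['eef_pos'])/.4).round(4).tolist(),((R0.inv()*R).as_rotvec()/2/np.pi).round(4).tolist()
def st():
    o=bot.get_obs();M=Rq(o['tool_rot']).as_matrix()
    print('t',round(o['t'],2),'p',o['eef_pos'].round(4),'yhead',np.degrees(np.arctan2(M[1,1],M[0,1])).round(2),'tilt',np.degrees(np.arccos(-M[2,2])).round(2),'F',o['contact_force'].round(2),'T',o['torque'].round(3),'w',round(o['gripper_width'],3),'q7',o['q'][6].round(2))
E
python3 - <<'E'
from h import *
st();o=bot.get_obs()
for h in (69.7,-110.3):print(h,row([.42,.27,.25],down(np.radians(h))))
c=cam('wrist','w0.png');M=np.eye(4);M[:3,:3]=Rq(o['tool_rot']).as_matrix();M[:3,3]=o['eef_pos']
print((np.linalg.inv(M)@c['pose']).round(3),c['fovy'])
c=cam('top');W=cloud(c)
for (u,v) in [(90,265),(130,265),(60,270),(200,150),(210,140)]:print(u,v,W[v-3:v+4,u-3:u+4].reshape(-1,3)[np.nanargmax(W[v-3:v+4,u-3:u+4,2])])
E
```

```text
t 0.15 p [0.3018 0.6033 0.2306] yhead 63.43 tilt 0.08 F [-0.4   0.09 -0.14] T [0.004 0.048 0.034] w 1.005 q7 -0.08
69.7 ([-0.637, -0.6131, -0.0477], [-0.0002, 0.0, -0.0174])
-110.3 ([-0.637, -0.6131, -0.0477], [0.0, 0.0003, 0.4826])
[[ 0.    -0.961 -0.276  0.071]
 [ 1.     0.    -0.     0.   ]
 [ 0.    -0.276  0.961 -0.142]
 [ 0.     0.     0.     1.   ]] 59.678637580285404
90 265 [0.33297668 0.4752263  0.00931685]
130 265 [0.34583358 0.36907296 0.02726133]
60 270 [0.32198956 0.54284478 0.02775253]
200 150 [0.59992223 0.1586053  0.23627917]
210 140 [0.61680279 0.14515944 0.22651249]
```

Request:
{"name": "play_rows", "arguments": {
  "motion": [
    [[-0.1,-0.1,-0.05],[0,0,-0.0174]],
    [[-0.2,-0.2,-0.05],[0,0,-0.0174]],
    [[-0.32,-0.31,-0.05],[0,0,-0.0174]],
    [[-0.43,-0.41,-0.05],[0,0,-0.0174]],
    [[-0.54,-0.52,-0.05],[0,0,-0.0174]],
    [[-0.637,-0.613,-0.048],[0,0,-0.0174]],
    [[-0.637,-0.613,-0.048],[0,0,-0.0174]],
    [[-0.637,-0.613,-0.048],[0,0,-0.0174]]
  ]
}}

```text
t: 1.05
eef_pos: [0.4223, 0.2634, 0.2504]
tool_rot: [0.0, 0.181, 0.983, -0.001]
contact_force: [0.3, 0.7, -0.5]
gripper_width: 1.0
```

```bash
python3 - <<'E'
from h import *
st();c=cam('wrist','w1.png')
print(row([.52,.034,.27],down(np.radians(78.4))))
E
```

```text
t 1.05 p [0.4223 0.2634 0.2504] yhead 69.15 tilt 0.17 F [ 0.27  0.69 -0.53] T [ 0.023  0.031 -0.039] w 1.0 q7 0.55
([-0.4348, -0.4545, -0.0478], [-0.0003, 0.0001, -0.0254])
```

View pics/w1.png

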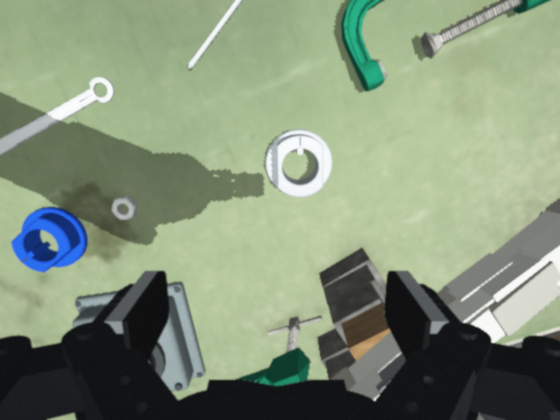

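```bash
python3 - <<'E'
from h import *
c=cam('wrist');W=cloud(c);im=c['pixels'][:,:,::-1]
z=W[115:215,245:350,2]
print(np.nanpercentile(z,[1,5,50,80,90,95,99]).round(4))
m=(z>.024).astype(np.uint8)
m=cv2.morphologyEx(m,cv2.MORPH_CLOSE,np.ones((3,3)))
n,l,s,ct=cv2.connectedComponentsWithStats(m);k=1+np.argmax(s[1:,4]);m=(l==k).astype(np.uint8)
cs,hi=cv2.findContours(m,cv2.RETR_CCOMP,cv2.CHAIN_APPROX_NONE)
for q,h in zip(cs,hi[0]):
    if len(q)<15: continue
    P=np.array([ray(c,245+a[0][0],115+a[0][1],.032)[:2] for a in q])*1000
    print(h[3],len(q),cv2.minAreaRect(P.astype(np.float32)),cv2.fitEllipse(P.astype(np.float32)))
g=cv2.resize(im[115:215,245:350],None,fx=5,fy=5,interpolation=cv2.INTER_CUBIC)
g2=cv2.resize(m*255,None,fx=2.5,fy=2.5);g2=cv2.copyMakeBorder(cv2.cvtColor(g2,8),0,g.shape[0]-g2.shape[0],0,0,0)
cv2.imwrite('pics/z1.png',np.hstack([g,g2]))
E
```

```text
[-0.0005  0.      0.0015  0.0092  0.0305  0.0312  0.032 ]
-1 175 ((418.892578125, 289.3540344238281), (45.25143051147461, 60.762596130371094), 69.24600219726562) ((418.89324951171875, 289.1884765625), (49.34953308105469, 64.62364959716797), 70.19721984863281)
0 111 ((418.661376953125, 289.3326416015625), (36.100067138671875, 36.2691764831543), 24.38396453857422) ((419.1883544921875, 288.9776611328125), (34.45193862915039, 37.07475662231445), 166.52342224121094)
```

View pics/z1.png

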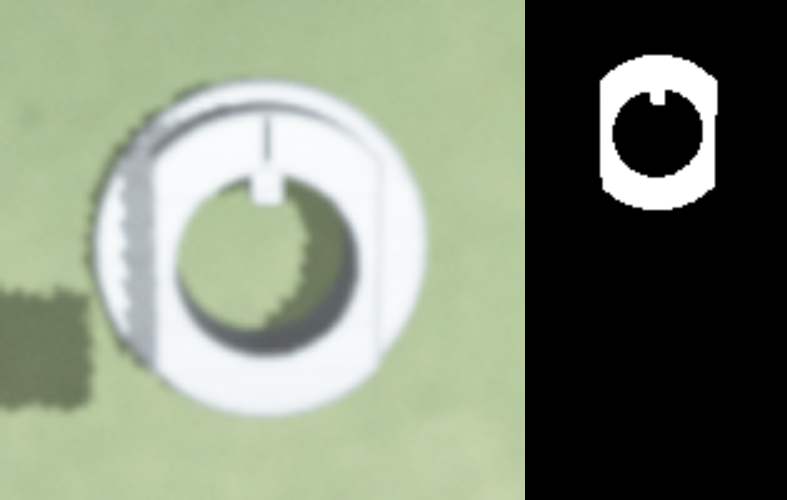

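Request:
{"name": "play_rows", "arguments": {
  "motion": [
    [[-0.06,-0.06,-0.03],[0,0,-0.0254]],
    [[-0.15,-0.16,-0.0478],[0,0,-0.0254]],
    [[-0.25,-0.26,-0.0478],[0,0,-0.0254]],
    [[-0.35,-0.36,-0.0478],[0,0,-0.0254]],
    [[-0.4348,-0.4545,-0.0478],[0,0,-0.0254]],
    [[-0.4348,-0.4545,-0.0478],[0,0,-0.0254]],
    [[-0.4348,-0.4545,-0.0478],[0,0,-0.0254]]
  ]
}}

```text
t: 1.85
eef_pos: [0.5209, 0.0357, 0.2697]
tool_rot: [0.0, 0.101, 0.995, -0.001]
contact_force: [0.1, -0.1, -0.1]
gripper_width: 1.0
```

```bash
python3 - <<'E'
from h import *
st();c=cam('wrist','w2.png')
E
```

```text
t 1.85 p [0.5209 0.0357 0.2697] yhead 78.42 tilt 0.09 F [ 0.08 -0.14 -0.14] T [-0.002 -0.004  0.006] w 1.0 q7 1.24
```

View pics/w2.png

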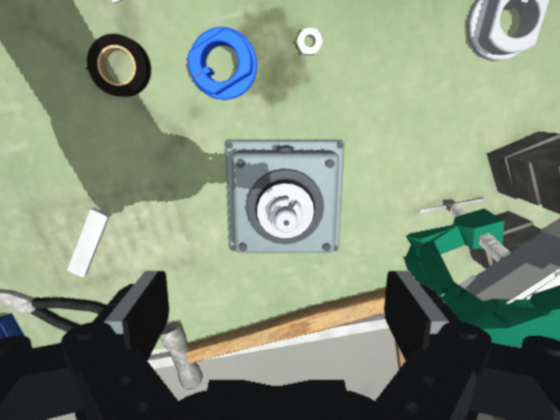

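```bash
python3 - <<'E'
from h import *
c=cam('wrist');W=cloud(c);im=c['pixels'][:,:,::-1]
g=cv2.resize(im[165:250,230:345],None,fx=7,fy=7,interpolation=cv2.INTER_CUBIC)
g=(255*(g/255.)**2).astype(np.uint8)
cv2.imwrite('pics/z2.png',g)
z=W[165:250,230:345,2]
h,e=np.histogram(z[~np.isnan(z)],bins=np.arange(.035,.115,.002));print([(round(a,3),b) for a,b in zip(e,h)])
E
```

```text
[(np.float64(0.035), np.int64(11)), (np.float64(0.037), np.int64(76)), (np.float64(0.039), np.int64(162)), (np.float64(0.041), np.int64(2079)), (np.float64(0.043), np.int64(1983)), (np.float64(0.045), np.int64(149)), (np.float64(0.047), np.int64(117)), (np.float64(0.049), np.int64(952)), (np.float64(0.051), np.int64(858)), (np.float64(0.053), np.int64(6)), (np.float64(0.055), np.int64(2)), (np.float64(0.057), np.int64(8)), (np.float64(0.059), np.int64(20)), (np.float64(0.061), np.int64(697)), (np.float64(0.063), np.int64(699)), (np.float64(0.065), np.int64(22)), (np.float64(0.067), np.int64(12)), (np.float64(0.069), np.int64(20)), (np.float64(0.071), np.int64(18)), (np.float64(0.073), np.int64(15)), (np.float64(0.075), np.int64(39)), (np.float64(0.077), np.int64(201)), (np.float64(0.079), np.int64(134)), (np.float64(0.081), np.int64(12)), (np.float64(0.083), np.int64(14)), (np.float64(0.085), np.int64(13)), (np.float64(0.087), np.int64(12)), (np.float64(0.089), np.int64(9)), (np.float64(0.091), np.int64(18)), (np.float64(0.093), np.int64(13)), (np.float64(0.095), np.int64(28)), (np.float64(0.097), np.int64(213)), (np.float64(0.099), np.int64(174)), (np.float64(0.101), np.int64(0)), (np.float64(0.103), np.int64(0)), (np.float64(0.105), np.int64(0)), (np.float64(0.107), np.int64(0)), (np.float64(0.109), np.int64(0)), (np.float64(0.111), np.int64(0))]
```

View pics/z2.png

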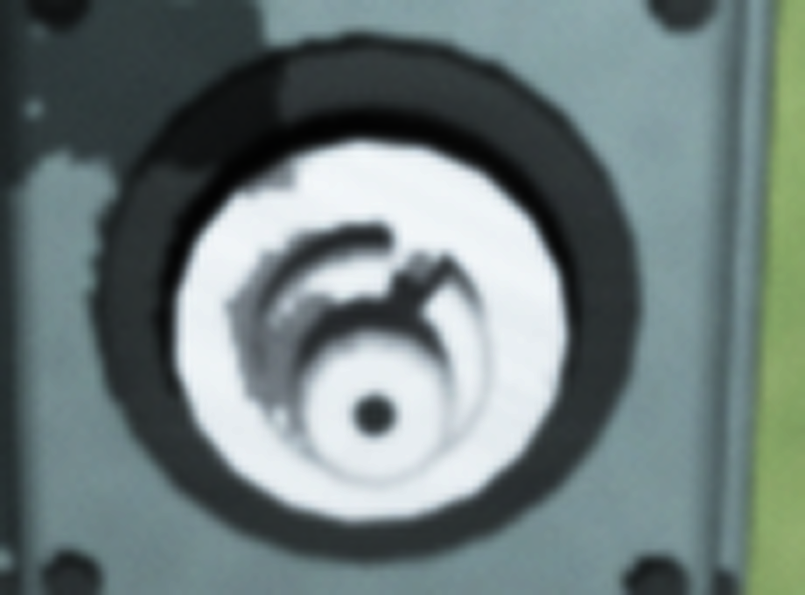

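```bash
python3 - <<'E'
from h import *
c=cam('wrist');W=cloud(c)[165:250,230:345].reshape(-1,3)
def fitc(P):
    A=np.c_[2*P,np.ones(len(P))];s=np.linalg.lstsq(A,(P**2).sum(1),rcond=None)[0];return s[:2],np.sqrt(s[2]+s[:2]@s[:2])
for n,lo,hi in (('nose',.0955,.102),('flange',.0595,.0665),('shoulder',.0755,.082),('cover',.048,.0535)):
    S=W[(W[:,2]>lo)&(W[:,2]<hi)];hull=cv2.convexHull((S[:,:2]*1e4).astype(np.float32))[:,0]/1e4
    print(n,len(S),np.median(S[:,2]),*fitc(hull),cv2.minEnclosingCircle((S[:,:2]*1e3).astype(np.float32)))
uv=lambda a,b:ray(c,230+(a+.5)/7-.5,165+(b+.5)/7-.5,.0785)
n=ray(c,230+374/7-.5,165+414/7-.5,.099)
print('nose dot',n)
for p in [(392,240),(447,260),(418,268)]:
    d=uv(*p)-n; print(p,uv(*p).round(4),np.degrees(np.arctan2(d[1],d[0])),np.hypot(*d[:2]))
S=W[(W[:,2]>.0755)&(W[:,2]<.082)];ctr=n[:2]
d=S[:,:2]-ctr;r=np.hypot(*d.T);a=np.degrees(np.arctan2(d[:,1],d[:,0]))%360
print(np.histogram(a[(r>.0115)&(r<.0162)],bins=np.arange(100,260,5)))
# housing yaw
W=cloud(c)[100:300,180:400].reshape(-1,3);S=W[(W[:,2]>.04)&(W[:,2]<.0465)]
print(cv2.minAreaRect((S[:,:2]*1e3).astype(np.float32)))
E
```

```text
nose 414 0.09871343848273315 [0.55235728 0.03801745] 0.010558056410292426 ((552.406005859375, 38.01042556762695), 10.871373176574707)
flange 1414 0.06305790348951515 [0.55242398 0.03817836] 0.027671585131796853 ((552.4857177734375, 38.360008239746094), 28.111703872680664)
shoulder 368 0.07877336053580603 [0.55226043 0.03808911] 0.016286232647681878 ((552.2565307617188, 38.07506561279297), 16.448543548583984)
cover 1882 0.05088800402112384 [0.55084581 0.03736923] 0.06235760834360798 ((551.83349609375, 38.5816650390625), 64.3926773071289)
nose dot [0.55128222 0.03952029 0.099     ]
(392, 240) [0.5344 0.0457 0.0785] 159.94168369349015 0.017941012082120223
(447, 260) [0.5386 0.0524 0.0785] 134.6341033832278 0.018076725301778795
(418, 268) [0.5389 0.0484 0.0785] 144.43237271075154 0.01520706794113461
(array([5, 3, 2, 7, 4, 5, 1, 0, 0, 0, 0, 0, 4, 4, 5, 6, 7, 6, 6, 5, 9, 5,
       7, 5, 7, 8, 7, 6, 6, 7, 6]), array([100, 105, 110, 115, 120, 125, 130, 135, 140, 145, 150, 155, 160,
       165, 170, 175, 180, 185, 190, 195, 200, 205, 210, 215, 220, 225,
       230, 235, 240, 245, 250, 255]))
((552.3038940429688, 38.356361389160156), (107.9842300415039, 108.09043884277344), 78.4175796508789)
```

```bash
python3 - <<'E'
from h import *
st();print(row([.3875,.2916,.223],down(np.radians(69.4))));print(row([.3875,.2916,.27],down(np.radians(69.4))))
E
```

```text
t 2.0 p [0.5196 0.0399 0.2695] yhead 78.81 tilt 0.03 F [ 0.84  0.21 -0.36] T [ 0.026  0.026 -0.012] w 0.995 q7 1.24
([0.4461, 0.5531, 0.1166], [-0.0, -0.0001, 0.0261])
([0.4462, 0.5532, -0.0009], [-0.0, -0.0001, 0.0261])
```

```bash
python3 - <<'E'
from h import *
for i in range(4):
    c=bot.read_camera('wrist');st();print(np.array(c['pose'])[:3,3].round(4))
E
```

```text
t 2.05 p [0.5195 0.0399 0.2696] yhead 78.83 tilt 0.03 F [-0.08  0.12 -0.34] T [-0.057  0.072  0.   ] w 1.001 q7 1.24
[0.4506 0.0538 0.4111]
t 2.1 p [0.5195 0.0397 0.2696] yhead 78.82 tilt 0.02 F [ 0.24 -0.48 -0.7 ] T [ 0.057 -0.024 -0.008] w 1.0 q7 1.24
[0.4504 0.0538 0.4111]
t 2.15 p [0.5195 0.0393 0.2697] yhead 78.8 tilt 0.02 F [-1.02 -0.52 -0.04] T [ 0.027 -0.003 -0.004] w 1.001 q7 1.24
[0.4504 0.0536 0.4112]
t 2.2 p [0.5196 0.0389 0.2697] yhead 78.76 tilt 0.02 F [ 0.35 -0.67  0.15] T [-0.043  0.034  0.016] w 1.002 q7 1.24
[0.4504 0.0533 0.4112]
```

```bash
cat >> h.py <<'E'
def fitc(P):
    A=np.c_[2*P,np.ones(len(P))];s=np.linalg.lstsq(A,(P**2).sum(1),rcond=None)[0];return s[:2],np.sqrt(s[2]+s[:2]@s[:2])
def spindle(c):
    W=cloud(c).reshape(-1,3);W=W[np.hypot(W[:,0]-.552,W[:,1]-.038)<.04]
    for n,lo,hi in (('nose',.0955,.102),('flange',.0595,.0665),('shoulder',.0755,.082)):
        S=W[(W[:,2]>lo)&(W[:,2]<hi)];hull=cv2.convexHull((S[:,:2]*1e4).astype(np.float32))[:,0]/1e4
        f=fitc(hull);print(n,np.median(S[:,2]).round(4),f[0].round(4),f[1].round(4))
    d=S[:,:2]-f[0];r=np.hypot(*d.T);a=np.degrees(np.arctan2(d[:,1],d[:,0]))%360
    print(np.histogram(a[(r>.0115)],bins=np.arange(120,176,4)))
E
python3 - <<'E'
from h import *
for i in range(6):
    c=cam('wrist')
    if i%2==1: spindle(c);st()
E
```

```text
nose 0.0988 [0.5524 0.0379] 0.0104
flange 0.063 [0.5523 0.0382] 0.0276
shoulder 0.0788 [0.5523 0.038 ] 0.0164
(array([8, 5, 2, 0, 0, 0, 0, 0, 0, 4, 6, 6, 5]), array([120, 124, 128, 132, 136, 140, 144, 148, 152, 156, 160, 164, 168,
       172]))
t 2.3 p [0.5197 0.0382 0.2698] yhead 78.69 tilt 0.02 F [ 0.79  0.32 -0.19] T [ 0.01   0.002 -0.   ] w 1.0 q7 1.24
nose 0.0988 [0.5524 0.0381] 0.0105
flange 0.063 [0.5524 0.038 ] 0.0277
shoulder 0.0787 [0.5523 0.0382] 0.0163
(array([5, 6, 3, 0, 0, 0, 0, 0, 0, 1, 6, 6, 6]), array([120, 124, 128, 132, 136, 140, 144, 148, 152, 156, 160, 164, 168,
       172]))
t 2.4 p [0.5197 0.0376 0.2698] yhead 78.65 tilt 0.03 F [0.88 0.11 0.58] T [-0.043 -0.073 -0.023] w 0.996 q7 1.24
nose 0.0988 [0.5524 0.038 ] 0.0104
flange 0.063 [0.5524 0.0382] 0.0277
shoulder 0.0787 [0.5523 0.0381] 0.0164
(array([7, 6, 4, 0, 0, 0, 0, 0, 0, 3, 7, 6, 6]), array([120, 124, 128, 132, 136, 140, 144, 148, 152, 156, 160, 164, 168,
       172]))
t 2.5 p [0.5198 0.0373 0.2698] yhead 78.61 tilt 0.03 F [-0.22  0.01  0.44] T [ 0.054 -0.005 -0.001] w 1.0 q7 1.24
```

```bash
python3 - <<'E'
from h import *
st();print(row([.3875,.2916,.223],down(np.radians(69.4))))
E
```

```text
t 2.5 p [0.5198 0.0373 0.2698] yhead 78.61 tilt 0.03 F [-0.22  0.01  0.44] T [ 0.054 -0.005 -0.001] w 1.0 q7 1.24
([0.4498, 0.558, 0.1166], [-0.0001, 0.0, 0.0256])
```

Request:
{"name": "play_rows", "arguments": {
  "motion": [
    [[0.06,0.08,0],[0,0,0.01]],
    [[0.14,0.18,0],[0,0,0.0256]],
    [[0.22,0.28,0.02],[0,0,0.0256]],
    [[0.3,0.38,0.05],[0,0,0.0256]],
    [[0.38,0.48,0.09],[0,0,0.0256]],
    [[0.45,0.558,0.1166],[0,0,0.0256]],
    [[0.45,0.558,0.1166],[0,0,0.0256]],
    [[0.45,0.558,0.1166],[0,0,0.0256]]
  ]
}}

```text
t: 3.3
eef_pos: [0.3866, 0.2925, 0.2226]
tool_rot: [-0.0, 0.177, 0.984, -0.001]
contact_force: [0.8, -0.7, 1.0]
gripper_width: 1.002
```

```bash
cat >> h.py <<'E'
def hub(c,h=.032,ctr=(.419,.289),lo=.024):
    W=cloud(c);m=((W[...,2]>lo)&(W[...,2]<h+.006)&(np.hypot(W[...,0]-ctr[0],W[...,1]-ctr[1])<.045)).astype(np.uint8)
    m=cv2.morphologyEx(m,cv2.MORPH_CLOSE,np.ones((3,3)))
    cs,hi=cv2.findContours(m,cv2.RETR_CCOMP,cv2.CHAIN_APPROX_NONE)
    for q,hh in zip(cs,hi[0]):
        if len(q)<30: continue
        P=np.array([ray(c,a[0][0],a[0][1],h)[:2] for a in q])*1000
        f,r=fitc(P);e=np.abs(np.hypot(*(P-f).T)-r);f2=fitc(P[e<1])
        print('hole' if hh[3]>=0 else 'outer',np.round(cv2.minAreaRect(P.astype(np.float32))[0],1),cv2.minAreaRect(P.astype(np.float32))[1:],'circ',f2[0].round(1),f2[1].round(1))
E
python3 - <<'E'
from h import *
for i in range(6):
    c=cam('wrist','w3.png')
    if i%2==1: hub(c,.0318);st()
E
```

```text
outer [418.3 289.6] ((45.32814407348633, 62.44151306152344), 68.85415649414062) circ [418.3 289.7] 28.4
hole [418.1 289.6] ((35.1353759765625, 35.713706970214844), 25.307357788085938) circ [418.2 289.4] 17.7
t 3.4 p [0.3883 0.2907 0.2232] yhead 69.31 tilt 0.06 F [ 0.36 -0.73 -0.84] T [ 0.007 -0.052  0.001] w 0.999 q7 0.46
outer [418.1 289.5] ((45.337486267089844, 61.507720947265625), 70.3292007446289) circ [418.4 289.7] 28.4
hole [417.9 289.6] ((35.10963439941406, 35.57160949707031), 25.11480140686035) circ [418.2 289.5] 17.6
t 3.5 p [0.3886 0.2903 0.2234] yhead 69.23 tilt 0.05 F [ 0.39  0.44 -0.22] T [ 0.01   0.01  -0.005] w 0.997 q7 0.46
outer [418.1 289.5] ((45.3433952331543, 61.5620231628418), 70.47586822509766) circ [418.2 289.6] 28.4
hole [418.5 289.2] ((36.171993255615234, 33.667354583740234), 69.25008392333984) circ [418.2 289.6] 17.6
t 3.6 p [0.3883 0.2906 0.2234] yhead 69.25 tilt 0.04 F [ 0.83  0.36 -0.18] T [-0.012  0.042  0.009] w 1.004 q7 0.46
```

```bash
python3 - <<'E'
from h import *
st();print(row([.4182,.2895,.07],down(np.radians(69.6))),row([.4182,.2895,.0105],down(np.radians(69.6))))
E
```

```text
t 3.6 p [0.3883 0.2906 0.2234] yhead 69.25 tilt 0.04 F [ 0.83  0.36 -0.18] T [-0.012  0.042  0.009] w 1.004 q7 0.46
([-0.0706, 0.0239, 0.3834], [-0.0, 0.0001, -0.001]) ([-0.0704, 0.024, 0.5322], [-0.0, 0.0001, -0.001])
```

Request:
{"name": "play_rows", "arguments": {
  "motion": [
    [[-0.05,0.015,0.06],[0,0,-0.001]],
    [[-0.0706,0.024,0.16],[0,0,-0.001]],
    [[-0.0706,0.024,0.27],[0,0,-0.001]],
    [[-0.0706,0.024,0.37],[0,0,-0.001]],
    [[-0.0706,0.024,0.42],[0,0,-0.001]],
    [[-0.0706,0.024,0.42],[0,0,-0.001]],
    [[-0.0706,0.024,0.42],[0,0,-0.001]],
    [[-0.0706,0.024,0.42],[0,0,-0.001]]
  ]
}}

```text
t: 4.4
eef_pos: [0.4195, 0.2901, 0.057]
tool_rot: [0.001, 0.177, 0.984, 0.001]
contact_force: [0.5, 0.2, -0.0]
gripper_width: 1.006
```

```bash
python3 - <<'E'
from h import *
st();print(row([.4182,.2895,.0105],down(np.radians(69.6))))
E
```

```text
t 4.4 p [0.4195 0.2901 0.057 ] yhead 69.57 tilt 0.19 F [ 0.51  0.17 -0.03] T [ 0.025  0.017 -0.045] w 1.006 q7 0.55
([0.0028, -0.0028, 0.1161], [0.0004, 0.0003, -0.0001])
```

Request:
{"name": "play_rows", "arguments": {
  "motion": [
    [[0.003,-0.003,0.04],[0,0,0]],
    [[0.003,-0.003,0.08],[0,0,0]],
    [[0.003,-0.003,0.11],[0,0,0]],
    [[0.003,-0.003,0.116],[0,0,0]],
    [[0.003,-0.003,0.116],[0,0,0]],
    [[0.003,-0.003,0.116],[0,0,0]]
  ]
}}

```text
t: 5.0
eef_pos: [0.4186, 0.2898, 0.0112]
tool_rot: [0.002, 0.177, 0.984, 0.001]
contact_force: [-0.9, -0.0, 0.7]
gripper_width: 0.999
```

```bash
python3 - <<'E'
from h import *
st();print(row([.4182,.2895,.0105],down(np.radians(69.6))))
c=cam('scene','s2.png')
p=np.array([.418,.2895,.02,1]);q=np.linalg.inv(c['pose'])@p;print(q[:2]/q[2]*c['f']+[c['cx'],c['cy']])
E
```

```text
t 5.0 p [0.4186 0.2898 0.0112] yhead 69.57 tilt 0.25 F [-0.91 -0.01  0.69] T [ 0.008 -0.018 -0.014] w 0.999 q7 0.55
([0.0006, -0.001, 0.0018], [0.0006, 0.0004, -0.0001])
[199.40078081 205.03093853]
```

Request:
{"name": "play_rows", "arguments": {
  "motion": [
    [[0,-0.001,0.001],[0,0,0]],
    [[0,-0.001,0.001],[0,0,0]],
    [[0,-0.001,0.001],[0,0,0]],
    [[0,-0.001,0.001],[0,0,0]],
    [[0,-0.001,0.001],[0,0,0]],
    [[0,-0.001,0.001],[0,0,0]],
    [[0,-0.001,0.001],[0,0,0]]
  ],
  "fingers": 30,
  "grip_force": 60
}}

```text
t: 5.75
eef_pos: [0.4187, 0.2896, 0.0114]
tool_rot: [0.002, 0.177, 0.984, 0.002]
contact_force: [-0.9, -0.9, 5.5]
gripper_width: 0.525
```

```bash
python3 - <<'E'
from h import *
st()
c=cam('scene')
cv2.imwrite('pics/s3.png',cv2.resize(c['pixels'][150:250,140:280,::-1],None,fx=5,fy=5,interpolation=cv2.INTER_CUBIC))
E
```

```text
t 5.75 p [0.4187 0.2896 0.0114] yhead 69.57 tilt 0.3 F [-0.87 -0.88  5.47] T [-0.209  0.18   0.025] w 0.525 q7 0.56
```

View pics/s3.png

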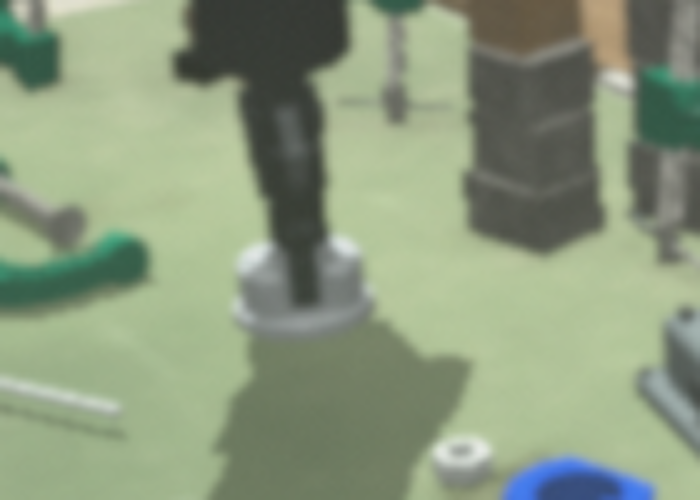

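The hub is gripped across its flats and sits level, with the fingertips just above the disc. Next I lift it, then go around the clamped beams to the spindle.

```bash
python3 - <<'E'
from h import *
R=down(np.radians(69.6))
for p in ([.4187,.2896,.17],[.43,.17,.17],[.47,.06,.17],[.5525,.038,.17]):print(row(p,R))
E
```

```text
([-0.0012, 0.0017, -0.3967], [0.0006, 0.0005, -0.0001])
([-0.1321, -0.2686, -0.3974], [0.0006, 0.0005, -0.0001])
([-0.3218, -0.4914, -0.3977], [0.0006, 0.0005, -0.0001])
([-0.5343, -0.4709, -0.397], [0.0006, 0.0005, -0.0001])
```

Request:
{"name": "play_rows", "arguments": {
  "motion": [
    [[0,0,-0.02],[0,0,0]],
    [[0,0,-0.08],[0,0,0]],
    [[0,0,-0.17],[0,0,0]],
    [[0,0,-0.27],[0,0,0]],
    [[-0.02,-0.04,-0.36],[0,0,0]],
    [[-0.07,-0.14,-0.397],[0,0,0]],
    [[-0.132,-0.24,-0.397],[0,0,0]],
    [[-0.18,-0.32,-0.397],[0,0,0]]
  ]
}}

```text
t: 6.6
eef_pos: [0.4407, 0.1414, 0.1707]
tool_rot: [0.002, 0.178, 0.984, 0.002]
contact_force: [-0.4, 0.1, -3.3]
gripper_width: 0.526
```

```bash
python3 - <<'E'
from h import *
st()
R=down(np.radians(69.6))
for p in ([.47,.06,.17],[.5525,.038,.17]):print(row(p,R))
E
```

```text
t 6.6 p [0.4407 0.1414 0.1707] yhead 69.51 tilt 0.33 F [-0.36  0.11 -3.26] T [-0.013 -0.01   0.028] w 0.526 q7 0.82
([-0.1399, -0.1651, 0.0015], [0.0007, 0.0006, -0.0002])
([-0.3524, -0.1444, 0.0024], [0.0007, 0.0006, -0.0002])
```

Request:
{"name": "play_rows", "arguments": {
  "motion": [
    [[-0.05,-0.06,0],[0.0007,0.0006,0]],
    [[-0.1,-0.12,0],[0.0007,0.0006,0]],
    [[-0.15,-0.16,0],[0.0007,0.0006,0]],
    [[-0.22,-0.157,0],[0.0007,0.0006,0]],
    [[-0.29,-0.15,0],[0.0007,0.0006,0]],
    [[-0.352,-0.1444,0],[0.0007,0.0006,0]],
    [[-0.352,-0.1444,0],[0.0007,0.0006,0]],
    [[-0.352,-0.1444,0],[0.0007,0.0006,0]]
  ]
}}

```text
t: 7.4
eef_pos: [0.5516, 0.0378, 0.1705]
tool_rot: [-0.001, 0.178, 0.984, -0.0]
contact_force: [-0.3, -0.0, -2.8]
gripper_width: 0.519
```

Request:
{"name": "play_rows", "arguments": {
  "motion": [
    [[0,0,0],[0,0,0]],
    [[0,0,0],[0,0,0]],
    [[0,0,0],[0,0,0]]
  ]
}}

```text
t: 7.7
eef_pos: [0.5509, 0.0381, 0.1706]
tool_rot: [-0.001, 0.178, 0.984, -0.0]
contact_force: [-0.7, -0.5, -3.2]
gripper_width: 0.522
```

```bash
python3 - <<'E'
from h import *
st()
R=down(np.radians(69.6))
print(row([.5528,.0382,.13],R))
c=cam('scene');W=cloud(c)
cv2.imwrite('pics/s4.png',cv2.resize(c['pixels'][110:260,220:400,::-1],None,fx=4,fy=4,interpolation=cv2.INTER_CUBIC))
c=cam('wrist','w4.png')
st()
E
```

```text
t 7.7 p [0.5509 0.0381 0.1706] yhead 69.51 tilt 0.12 F [-0.71 -0.53 -3.17] T [-0.032 -0.012  0.063] w 0.522 q7 1.14
([-0.0045, 0.0019, 0.1014], [-0.0001, -0.0003, -0.0003])
t 7.8 p [0.5513 0.038  0.1707] yhead 69.5 tilt 0.1 F [-0.39 -0.1  -2.93] T [ 0.03   0.014 -0.018] w 0.521 q7 1.14
```

View pics/s4.png

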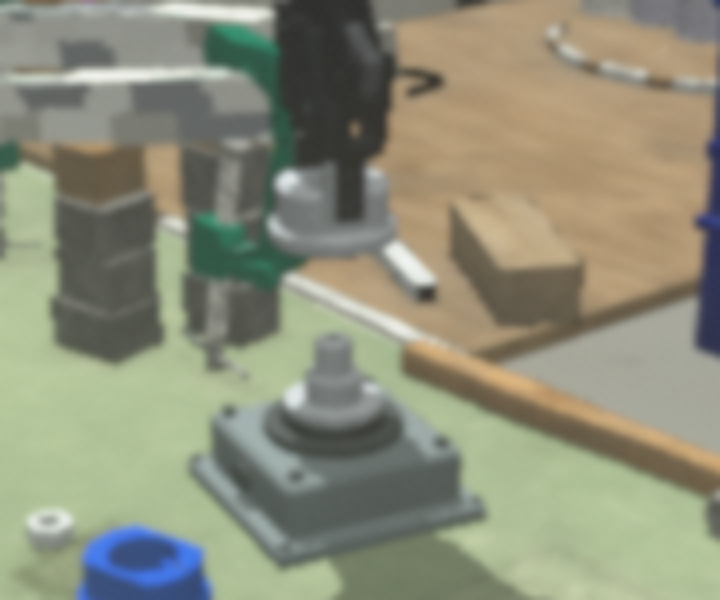

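View pics/w4.png

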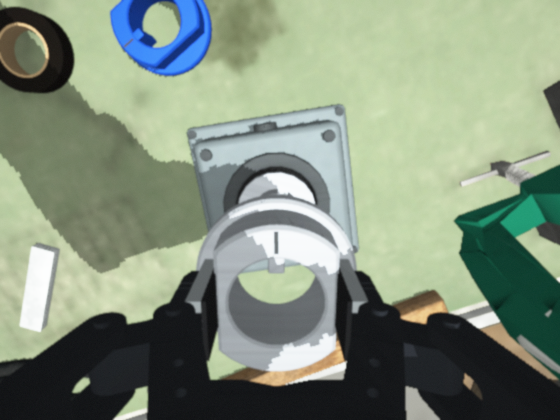

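```bash
python3 - <<'E'
from h import *
c=cam('wrist');o=bot.get_obs();T=o['eef_pos'];R=Rq(o['tool_rot'])
W=cloud(c);S=W[215:375,210:350]
print(np.histogram(S[...,2][~np.isnan(S[...,2])],bins=np.arange(.14,.21,.004)))
im=c['pixels'][:,:,::-1]
h=T[2]+.0203
m=(np.abs(W[...,2]-h)<.004).astype(np.uint8);m[:200]=0;m[:, :205]=0;m[:,352:]=0
cv2.imwrite('pics/m4.png',np.hstack([im[190:390,190:370],cv2.cvtColor(m*255,8)[190:390,190:370]]))
cs,hi=cv2.findContours(m,cv2.RETR_CCOMP,cv2.CHAIN_APPROX_NONE)
for q,hh in zip(cs,hi[0]):
    if len(q)<40: continue
    P=np.array([ray(c,a[0][0],a[0][1],h)[:2] for a in q])*1000
    f,r=fitc(P)
    for i in range(4):
        e=np.abs(np.hypot(*(P-f).T)-r);f,r=fitc(P[e<max(.8,3-i)])
    d=np.r_[f/1000-T[:2],0];print(hh[3],len(q),f.round(1),r.round(1),'tool off mm',(R.inv().apply(d)*1000).round(2))
E
```

```text
(array([   0,    0,    0,    0,  185,  428,  918, 1222,  725,  928, 1039,
       1144, 9972,  302,  305,  289,  234]), array([0.14 , 0.144, 0.148, 0.152, 0.156, 0.16 , 0.164, 0.168, 0.172,
       0.176, 0.18 , 0.184, 0.188, 0.192, 0.196, 0.2  , 0.204, 0.208]))
-1 503 [550.8  38.5] 30.4 tool off mm [0.8  0.25 0.  ]
4 305 [550.6  38.7] 17.6 tool off mm [0.99 0.37 0.  ]
```

View pics/m4.png

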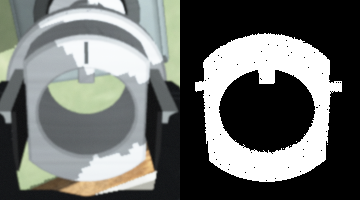

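```bash
python3 - <<'E'
from h import *
st();R=down(np.radians(69.6))
print(row([.5530,.0377,.120],R))
E
```

```text
t 7.85 p [0.5514 0.038  0.1707] yhead 69.49 tilt 0.09 F [ 0.23 -0.47 -2.93] T [-0.06   0.016 -0.013] w 0.521 q7 1.14
([-0.0041, 0.0008, 0.1266], [-0.0001, -0.0002, -0.0003])
```

Request:
{"name": "play_rows", "arguments": {
  "motion": [
    [[-0.004,0.001,0.03],[0,0,0]],
    [[-0.004,0.001,0.07],[0,0,0]],
    [[-0.004,0.001,0.1],[0,0,0]],
    [[-0.004,0.001,0.12],[0,0,0]],
    [[-0.004,0.001,0.1266],[0,0,0]],
    [[-0.004,0.001,0.1266],[0,0,0]],
    [[-0.004,0.001,0.1266],[0,0,0]],
    [[-0.004,0.001,0.1266],[0,0,0]]
  ]
}}

```text
t: 8.65
eef_pos: [0.5534, 0.0378, 0.1206]
tool_rot: [-0.0, 0.178, 0.984, 0.0]
contact_force: [0.3, -0.4, -2.7]
gripper_width: 0.527
```

```bash
python3 - <<'E'
from h import *
c=cam('wrist','w5.png')
c=cam('wrist','w5.png')
st();R=down(np.radians(69.6))
print(row([.5530,.0377,.105],R))
E
```

```text
t 8.75 p [0.5533 0.0378 0.1205] yhead 69.49 tilt 0.04 F [ 0.43  0.09 -2.62] T [-0.013  0.016  0.019] w 0.523 q7 1.16
([0.0006, -0.0006, 0.0388], [-0.0, -0.0001, -0.0003])
```

View pics/w5.png

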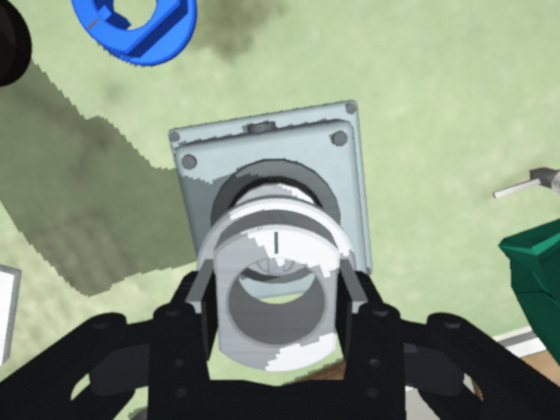

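Request:
{"name": "play_rows", "arguments": {
  "motion": [
    [[0.0006,-0.0006,0.01],[0,0,0]],
    [[0.0006,-0.0006,0.02],[0,0,0]],
    [[0.0006,-0.0006,0.03],[0,0,0]],
    [[0.0006,-0.0006,0.0388],[0,0,0]],
    [[0.0006,-0.0006,0.0388],[0,0,0]]
  ]
}}

```text
t: 9.25
eef_pos: [0.5525, 0.0376, 0.1042]
tool_rot: [-0.001, 0.178, 0.984, -0.0]
contact_force: [-0.2, 0.7, -2.4]
gripper_width: 0.526
```

```bash
python3 - <<'E'
from h import *
c=cam('wrist');c=cam('wrist','w6.png')
st();R=down(np.radians(69.6))
print(row([.5530,.0377,.0945],R))
cv2.imwrite('pics/z6.png',cv2.resize(c['pixels'][200:380,190:370,::-1],None,fx=3,fy=3,interpolation=cv2.INTER_CUBIC))
E
```

```text
t 9.35 p [0.5529 0.0377 0.1048] yhead 69.5 tilt 0.06 F [-1.15  0.54 -3.88] T [-0.001 -0.022 -0.031] w 0.524 q7 1.17
([-0.0002, 0.0001, 0.0257], [-0.0, -0.0002, -0.0003])
```

View pics/z6.png

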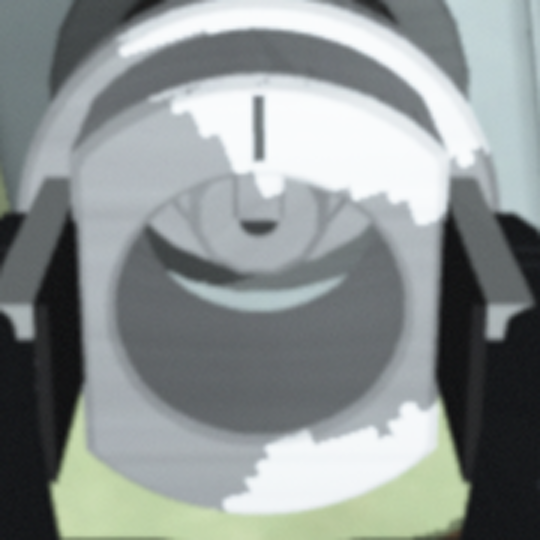

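Request:
{"name": "play_rows", "arguments": {
  "motion": [
    [[0,0,0.008],[0,0,0]],
    [[0,0,0.016],[0,0,0]],
    [[0,0,0.022],[0,0,0]],
    [[0,0,0.0257],[0,0,0]],
    [[0,0,0.0257],[0,0,0]]
  ]
}}

```text
t: 9.85
eef_pos: [0.5528, 0.0376, 0.0943]
tool_rot: [-0.001, 0.178, 0.984, -0.0]
contact_force: [-0.4, 0.1, -3.3]
gripper_width: 0.527
```

```bash
python3 - <<'E'
from h import *
c=cam('scene');st();R=down(np.radians(69.6))
print(row([.5530,.0377,.089],R))
E
```

```text
t 9.9 p [0.5529 0.0377 0.0944] yhead 69.49 tilt 0.07 F [ 0.34 -0.4  -1.95] T [-0.018  0.02  -0.015] w 0.526 q7 1.17
([-0.0003, 0.0002, 0.0135], [-0.0001, -0.0002, -0.0003])
```

Request:
{"name": "play_rows", "arguments": {
  "motion": [
    [[0,0,0.004],[0,0,0]],
    [[0,0,0.008],[0,0,0]],
    [[0,0,0.011],[0,0,0]],
    [[0,0,0.0135],[0,0,0]],
    [[0,0,0.0135],[0,0,0]]
  ]
}}

```text
t: 10.4
eef_pos: [0.5531, 0.0377, 0.0893]
tool_rot: [-0.0, 0.178, 0.984, 0.0]
contact_force: [-1.3, -0.1, 3.2]
gripper_width: 0.525
```

```bash
python3 - <<'E'
from h import *
for i in range(3): c=cam('scene');st()
R=down(np.radians(69.6));print(row([.5530,.0377,.087],R))
E
```

```text
t 10.45 p [0.5531 0.0377 0.0893] yhead 69.49 tilt 0.04 F [-1.63 -0.69  4.03] T [-0.042  0.365  0.035] w 0.523 q7 1.17
t 10.5 p [0.5531 0.0377 0.0893] yhead 69.49 tilt 0.04 F [-1.07  0.08  3.02] T [0.038 0.346 0.033] w 0.528 q7 1.17
t 10.55 p [0.5531 0.0377 0.0893] yhead 69.49 tilt 0.04 F [-1.49  0.4   3.7 ] T [-0.011  0.346  0.013] w 0.525 q7 1.17
([0.0003, -0.0, 0.0057], [-0.0, -0.0001, -0.0003])
```

Request:
{"name": "play_rows", "arguments": {
  "motion": [
    [[0,0,0.003],[0,0,0]],
    [[0,0,0.006],[0,0,0]],
    [[0,0,0.006],[0,0,0]]
  ]
}}

```text
t: 10.85
eef_pos: [0.5532, 0.0377, 0.0869]
tool_rot: [-0.0, 0.178, 0.984, 0.0]
contact_force: [-1.5, -0.5, 4.8]
gripper_width: 0.523
```

```bash
python3 - <<'E'
from h import *
for i in range(2): c=cam('wrist','w7.png');st()
for h in (66,62,58,54): print(row([.5530,.0377,.0868],down(np.radians(h))))
E
```

```text
t 10.9 p [0.5531 0.0376 0.0869] yhead 69.49 tilt 0.04 F [-1.76  0.47  5.22] T [0.002 0.502 0.019] w 0.523 q7 1.18
t 10.95 p [0.5532 0.0376 0.087 ] yhead 69.49 tilt 0.04 F [-1.87 -0.66  4.78] T [0.012 0.517 0.032] w 0.525 q7 1.18
([0.0004, 0.0, 0.0004], [-0.0, -0.0001, 0.0097])
([0.0004, 0.0, 0.0004], [-0.0, -0.0001, 0.0208])
([0.0004, 0.0, 0.0004], [-0.0, -0.0001, 0.0319])
([0.0004, 0.0, 0.0004], [-0.0, -0.0001, 0.043])
```

Request:
{"name": "play_rows", "arguments": {
  "motion": [
    [[0,0,0],[0,0,0.005]],
    [[0,0,0],[0,0,0.01]],
    [[0,0,0],[0,0,0.015]],
    [[0,0,0],[0,0,0.02]],
    [[0,0,0],[0,0,0.02]]
  ]
}}

```text
t: 11.45
eef_pos: [0.5529, 0.0368, 0.0869]
tool_rot: [-0.0, 0.24, 0.971, -0.0]
contact_force: [-1.5, -2.4, 5.5]
gripper_width: 0.525
```

```bash
python3 - <<'E'
from h import *
for i in range(2): c=cam('wrist','w8.png');st()
E
```

```text
t 11.5 p [0.5529 0.0368 0.0869] yhead 62.25 tilt 0.07 F [-1.79 -2.34  4.66] T [-0.383  0.634  0.009] w 0.524 q7 1.07
t 11.55 p [0.553  0.0368 0.0869] yhead 62.26 tilt 0.07 F [-1.99 -1.35  5.94] T [-0.431  0.584  0.047] w 0.522 q7 1.07
```

Request:
{"name": "play_rows", "arguments": {
  "motion": [
    [[0.001,0.002,0],[0,0,0.004]],
    [[0.001,0.002,0],[0,0,0.008]],
    [[0.001,0.002,0],[0,0,0.012]],
    [[0.001,0.002,0],[0,0,0.012]]
  ]
}}

```text
t: 11.95
eef_pos: [0.553, 0.0374, 0.0867]
tool_rot: [-0.0, 0.277, 0.961, -0.001]
contact_force: [0.1, -0.1, -2.6]
gripper_width: 0.523
```

```bash
python3 - <<'E'
from h import *
for i in range(2): c=cam('wrist','w9.png');st()
E
```

```text
t 12.0 p [0.553  0.038  0.0865] yhead 57.95 tilt 0.06 F [-0.08  0.92 -3.09] T [ 0.094 -0.109 -0.045] w 0.523 q7 1.01
t 12.05 p [0.5528 0.0382 0.0864] yhead 57.99 tilt 0.08 F [-0.03 -0.22 -3.73] T [ 0.022  0.028 -0.038] w 0.523 q7 1.01
```

The upward force dropped to just the hub's weight, so the tab has popped into the keyway. I lower it gently from here.

Request:
{"name": "play_rows", "arguments": {
  "motion": [
    [[0.0005,-0.0005,0.006],[0,0,0.003]],
    [[0.0005,-0.0005,0.012],[0,0,0.005]],
    [[0.0005,-0.0005,0.018],[0,0,0.005]],
    [[0.0005,-0.0005,0.023],[0,0,0.005]],
    [[0.0005,-0.0005,0.023],[0,0,0.005]]
  ]
}}

```text
t: 12.55
eef_pos: [0.5523, 0.0381, 0.0767]
tool_rot: [-0.001, 0.291, 0.957, -0.001]
contact_force: [-0.3, -0.4, -2.8]
gripper_width: 0.521
```

```bash
python3 - <<'E'
from h import *
for i in range(2): c=cam('wrist','w10.png');st()
E
```

```text
t 12.6 p [0.5524 0.0381 0.0769] yhead 56.19 tilt 0.1 F [-0.11  0.7  -3.32] T [ 0.019 -0.016  0.047] w 0.523 q7 0.99
t 12.65 p [0.5526 0.0381 0.0771] yhead 56.19 tilt 0.08 F [-0.59  0.2  -2.5 ] T [-0.066 -0.002 -0.035] w 0.525 q7 0.99
```

Request:
{"name": "play_rows", "arguments": {
  "motion": [
    [[0,0,0.003],[0,0,0]],
    [[0,0,0.006],[0,0,0]],
    [[0,0,0.0075],[0,0,0]],
    [[0,0,0.0075],[0,0,0]]
  ]
}}

```text
t: 13.05
eef_pos: [0.5528, 0.0381, 0.0745]
tool_rot: [-0.0, 0.291, 0.957, -0.0]
contact_force: [-1.8, 0.3, 3.7]
gripper_width: 0.525
```

```bash
python3 - <<'E'
from h import *
for i in range(2): c=cam('wrist','w11.png');st()
E
```

```text
t 13.1 p [0.5528 0.0381 0.0745] yhead 56.18 tilt 0.04 F [-1.4   0.26  3.92] T [0.011 0.284 0.006] w 0.524 q7 0.99
t 13.15 p [0.5528 0.0381 0.0744] yhead 56.18 tilt 0.05 F [-1.83  0.29  3.05] T [0.001 0.254 0.061] w 0.525 q7 0.99
```

Request:
{"name": "play_rows", "arguments": {
  "motion": [
    [[0,0,0],[0,0,0]],
    [[0,0,0],[0,0,0]],
    [[0,0,0],[0,0,0]],
    [[0,0,0],[0,0,0]],
    [[0,0,0],[0,0,0]],
    [[0,0,0],[0,0,0]]
  ],
  "fingers": 80
}}

```text
t: 13.75
eef_pos: [0.5527, 0.0381, 0.0744]
tool_rot: [-0.0, 0.291, 0.957, -0.0]
contact_force: [-0.4, 0.5, -0.6]
gripper_width: 0.936
```

```bash
python3 - <<'E'
from h import *
st();c=cam('wrist','w12.png')
print(row([.5528,.0381,.2],down(np.radians(56))))
E
```

```text
t 13.75 p [0.5527 0.0381 0.0744] yhead 56.18 tilt 0.06 F [-0.36  0.47 -0.6 ] T [-0.016  0.031  0.065] w 0.936 q7 0.99
([0.0, -0.0003, -0.314], [-0.0001, -0.0001, 0.0005])
```

View pics/w12.png

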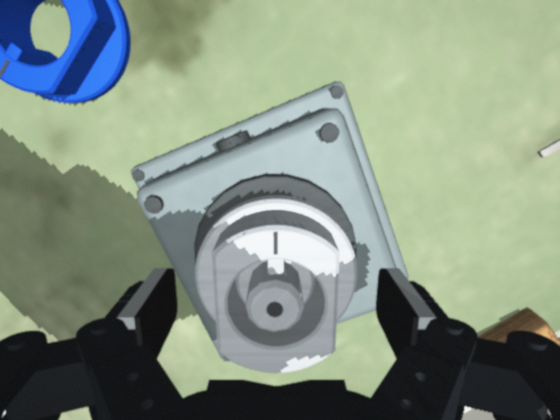

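The hub is released and rests on the flange, with its tab in the keyway at about (277,265). I retreat straight up and back, then check.

Request:
{"name": "play_rows", "arguments": {
  "motion": [
    [[0,0,-0.03],[0,0,0]],
    [[0,0,-0.09],[0,0,0]],
    [[0,0,-0.18],[0,0,0]],
    [[0,0,-0.27],[0,0,0]],
    [[0.02,0,-0.36],[0,0,0]],
    [[0.08,0,-0.45],[0,0,0]],
    [[0.08,0,-0.5],[0,0,0]],
    [[0.08,0,-0.5],[0,0,0]]
  ]
}}

```text
t: 14.6
eef_pos: [0.5279, 0.0565, 0.2787]
tool_rot: [0.003, 0.291, 0.957, 0.002]
contact_force: [0.3, -0.1, -0.3]
gripper_width: 0.938
```

```bash
python3 - <<'E'
from h import *
for i in range(6):c=cam('wrist','w13.png')
st()
W=cloud(c);m=np.hypot(W[...,0]-.5524,W[...,1]-.0381)<.034;S=W[m]
for n,lo,hi in (('boss',.090,.0968),('nose',.0968,.103),('disc',.068,.078)):
    s=S[(S[:,2]>lo)&(S[:,2]<hi)];print(n,len(s),np.median(s[:,2]).round(4),s[:,:2].mean(0).round(4))
s=S[(S[:,2]>.091)&(S[:,2]<.0968)];r=np.hypot(*(s[:,:2]-[.5524,.0381]).T);s=s[r>.019]
A=np.c_[s[:,:2]-[.5524,.0381],np.ones(len(s))];print('plane',np.linalg.lstsq(A,s[:,2],rcond=None)[0].round(4))
hub(c,.095,(.5524,.0381),.090)
cam('scene','s13.png');t=cam('top','t13.png')
E
```

```text
t 14.9 p [0.5258 0.0556 0.2733] yhead 56.16 tilt 0.18 F [-0.05 -0.53 -0.64] T [0.013 0.03  0.04 ] w 0.935 q7 0.83
boss 1894 0.0948 [0.5521 0.039 ]
nose 394 0.0988 [0.5522 0.038 ]
disc 1100 0.073 [0.5461 0.0413]
plane [-0.0007 -0.0013  0.0947]
outer [552.9  38.2] ((45.7218017578125, 61.66730880737305), 56.62760543823242) circ [552.9  38.4] 28.4
hole [553.1  37.7] ((36.794761657714844, 34.68955993652344), 56.215457916259766) circ [539.8  46.6] 2.8
```

View pics/s13.png

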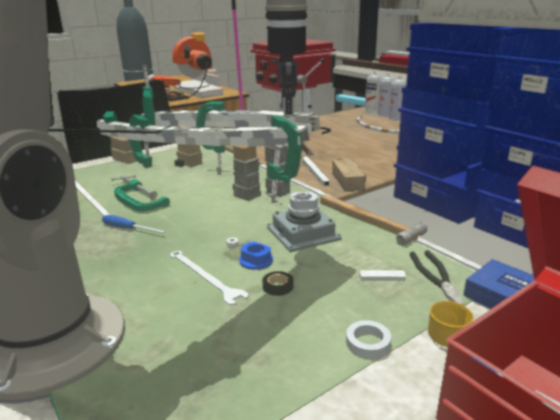

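View pics/w13.png

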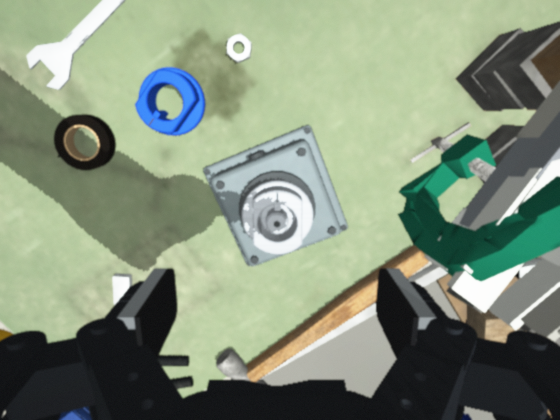

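Boss top measures 0.0948, which puts the underside at 0.0628 against a seat at 0.063. The boss is level and about 0.6 mm off centre, and the nose is back at 0.0988, so the spindle has sprung up. The scene view shows the bystanders where they were.

```bash
python3 -c "
from h import *
print(bot.hand_in())"
```

```text
the job is handed in; nothing more can be done
None
```

The keyed hub is on the spindle, boss up, with its tab in the keyway and flat on the flange. I handed the job in at about 15 s of the 58 s allowed; the system reports no verdict.

**What I did:** I gripped the hub across its flats, carried it round the clamped beams and slipped it over the nose. I pressed the spindle down about 4 mm, with roughly 8 N on it, and turned the hub about 11° until the force dropped as the tab fell into the keyway. Then I lowered it onto the flange with about 6.5 N, let go and backed the arm off.

**Last checks:**
- **Height:** the hub's underside is at 62.8 mm, against 63.0 mm measured for the flange at rest.
- **Level and centring:** tilt is about 0.0015 rad. The hub is about 0.6 mm off the spindle's axis.
- **Spindle:** the nose is back at 98.8 mm, its height before the job, so the spindle has sprung up fully.
- **Bystanders:** by eye in the scene picture, the spacer, nut, tape, offcut and blue look-alike are where they started. I did not measure them.

**What disagreed:** the top and wrist cameras put the hub about 4 mm apart, so I used the wrist camera throughout. In the final check, the circle fit on the bore was spoiled by the nose inside it. The centring figure therefore comes from the boss outline.

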